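Free the pawl of a rack lift with a rod and lower its box

TASK

The small rack lift holds the parts box up. Pick up the loose square steel rod, flick its end under the lift's ratchet pawl and throw the pawl right over, away from the toothed bar, so that it stays back (only the rod may touch the pawl, never the gripper); only then lower the lift gently by its hand bar all the way down to its stop. At the end the pawl is still thrown back, the rod lies flat on the worktop itself, and the other things stand where they were.

Things in the scene. Friction and masses are not known exactly. Their poses are not given: they have to be found in the camera images.
- lift: Fixed rack lift. Origin on the worktop under the centre of its mast; x points from the hand bar (front, -x) to the box (back, +x), y to its left, z up; all offsets given are in this frame, mm. Grey base plate 10 thick, x -50..140, y -48..98. Mast: square steel post 30x30, 245 high. Grey carriage sleeve round it, 52x48x56.
- rack_face (a point): Middle of the toothed bar's face, on the carriage's left (y = 30), 86 mm above the worktop plus the carriage's height; bar 110 mm high, 14 mm wide in x. Six teeth point to +y, tips at y = 39, one every 18 mm, flat on top, sloping below.
- load_plate (a point): Centre of the steel load plate behind the mast (x 26..130, y -55..55), 37 mm above the worktop plus the carriage's height. A lidded parts box, 76x96x92 mm, is fixed on it.
- bracket_top (a point): Top of the grey pillar that carries the pawl, z = 117; pillar x -5..29, y 65..81. Behind the pawl a cheek x 17..29, same y, reaches z = 137.
- pawl_pivot (a point): Pivot of the pawl, at x 0, y 72.6, z 125. Its axis runs along the lift's x; barrel of 7 mm radius, x -8..8. Below the engaged pawl, between barrel and tooth tips, a space 26 mm wide in y is open to the front: a rod held along the lift's x enters at pivot height 12 to 28 mm to the rack side of the pivot. Moved up and over the pivot in an arc of about 28 mm it carries the pawl along.
- pawl_nose (a point): Centre of the pawl's nose (4 mm radius), 46 mm from the pivot. The pawl is a steel strut, 12 mm wide (x -6..6) and 8 mm thick, from pivot to nose. Engaged it leans from the pivot up and towards the rack (-y), about 50 degrees from the vertical, with its nose between two teeth about 35 mm beside and 30 mm above the pivot.
- pawl (a joint): Angle of the pawl, rad: near 0 engaged (-0.12 to 0.3, as it lies on a tooth), 0.87 upright, 1.75 thrown fully back, leaning away from the rack on its stop. No spring: it falls to either side by its own weight (light, 0.06 kg) and stays. While it is engaged the carriage can rise but not come down.
- lift_carriage (a joint): Height of the carriage above its bottom stop, m (0 fully down, 0.13 top). It starts between 0.055 and 0.10. Counterbalanced with a friction brake: it stays where it is left and needs about 6 N of push, plus 25 N per m/s, to move. With the pawl engaged it stops within 18 mm below its start.
- lift_bar (a point): Grip point on the axis of the hand bar, 82 mm in front of the mast's centre, 60 mm above the worktop plus the carriage's height. Round steel bar, 14 mm in diameter, along the lift's x, from the carriage's front at x -26 to a black end cap (20 mm in diameter) at x -103. Free from above and from both sides.
- release_rod: Loose square steel rod 240x10x10 mm, 0.09 kg, lying on the worktop to the left of the lift. Origin at the middle of its underside; x along the rod, z up. Both ends alike.
- rod_middle (a point): Middle of the rod, on its axis (5 mm above the worktop when it lies flat).
- paint_brush: Bystander: slim paint brush, 147x9x9 mm, lying beside the rod. Origin under its centre.
- tweezers: Bystander: steel tweezers, 126x15x9 mm. Origin under its centre.
- spare_clip_0: Bystander: small black binder clip, 19x46x13 mm. Origin under its centre.
- spray_can: Bystander: spray can with a cap, 53 mm in diameter, 172 mm tall, standing between the rod and the lift. Origin under its centre.
- wood_block: Bystander: wood block, 40x85x34 mm, in front and to the left of the lift. Origin under its centre.

How it is judged:
On the way, in this order (a step that is already met when the one before it is completed fails the run):
1. the rod is lifted off the worktop (height (world z) of rod_middle above 0.05 m), for 0.1 s.
2. the pawl is thrown back past 1.5 rad while the carriage is still up (above 0.03 m) (value of joint pawl above 1.5 rad and value of joint lift_carriage above 0.03 m), for 0.2 s.
3. the carriage is lowered to within 6 mm of its stop (value of joint lift_carriage below 0.006 m), for 0.2 s.
At the end, for the whole second after the job is handed in: The carriage is within 6 mm of its bottom stop, the pawl is thrown back (past 1.5 rad), and the rod lies still and flat on the worktop itself (its middle less than 12 mm above it, so not on the lift's base plate) (value of joint lift_carriage below 0.006 m and value of joint pawl above 1.5 rad and height (world z) of rod_middle below 0.012 m and linear speed of release_rod below 0.02 m/s); the robot touches nothing.
It fails at once if the gripper or arm touches the pawl (more than 0.5 N) (contact force between any of the fingers, the arm and pawl above 0.5 N).
It fails at once if the carriage comes down faster than 0.25 m/s (velocity of joint lift_carriage below -0.25 m/s).
It fails at once if one of the bystanders (brush, tweezers, clip, spray can, wood block) is moved more than 30 mm (distance of any of paint_brush, tweezers, spare_clip_0, spray_can, wood_block from where it was at the start of the episode above 0.03 m).
It also fails if it takes over 67 s, if anything falls off the work surface, if the arm or the gripper's body presses on something with over 40 N, if the wrist force passes 120 N, or if a joint passes its speed limit or range.

ROBOT

A 7-joint arm with a two-finger parallel gripper is mounted at the origin on a cart in front of the work surface, level with it; the furniture and walls round the work are solid. World frame = base frame: x ahead of the robot, y to its left, z up, the work surface at z = 0. Lengths are in m, angles in rad, forces in N, time in s.
With the tool pointing down it reaches from about 0.4 to 0.85 m from the base axis. Payload 10.4 kg.
Tool frame: the origin (TCP) lies between the finger pads; the fingertips stand ahead of it and the grasp point (between the pads) lies 5 mm behind it (manip.tip_extent is the z of the fingertips in the tool frame, in m); z points along the fingers, y is the line along which they close (so a half turn about z gives the same grasp; the last joint's range is limited). The gripper opens to 85 mm and grips with 20 to 120 N. Pads are 22 mm wide; open, the fingers measure 114 mm over their backs; the gripper's body (76 mm by 85 mm) begins 54 mm behind the grasp point. The pads swing forward as they close: fully open they stand 13 mm farther back than shut.
Start: joints at [1.116, 0.332, -0.065, 1.46, 0.022, 1.35, -0.088], TCP at [0.262, -0.568, 0.245] pointing down, gripper open.
Joint ranges: [-2.6, 2.6], [-0.5, 2.12], [-1.47, 1.34], [0.16, 2.42], [-1.27, 4.41], [0.06, 2.06], [-2.6, 2.6]. Speed limits (rad/s): [2.22, 2.22, 2.79, 2.79, 3.14, 3.14, 3.14].

INTERFACE

Orientations are given as a unit quaternion [x, y, z, w].
In Python, from workcell import status, viewer, manip gives the robot as it stands.
- The arm moves only by the tool play_rows, never from a script. Its argument "plan" is one flat list of numbers, 7 for each row, row after row: the turn, a rotation vector about the tool's x, y, z in degrees, then the shift along the tool's x, y, z in m, then the opening, from 0 (shut) to 1 (fully open). In form: [ax, ay, az, dx, dy, dz, grip, ax, ay, az, dx, dy, dz, grip, ...]. A call has 1 to 20 rows; each row is the pose to reach, as a shift and turn from the pose commanded when the call began, along the tool's axes at that moment; what a row does not reach only later rows make up. A row lasts 1/8 s, in which the tool goes at most 62.5 mm and 10.7 degrees, less where a joint would pass 70% of its speed; a pose out of reach is approached as far as the arm can. A call with a gripper value outside its range is refused whole. The fingers move at their own pace and stop on an object; "squeeze" is the grip in N (left out, the last holds). Time passes only in rows, so rows that repeat a pose let the fingers close. It gives the time, the measured TCP pose, the force, the opening and the grip force at its end, in the units of the state.
- status.get_obs(): the state, without advancing time (a new reading comes with each control period).
- viewer.camera(name): name is "side" or "top" or "wrist"; returns the picture (384x512x3 uint8, red, green, blue); there is no depth.
- viewer.camera_model(name): a dict with "fx", "fy", "cx", "cy" (pixels), "D" ([k1, k2, p1, p2, k3] as OpenCV has them; the pictures are not rectified), "R" (3x3) and "t" (3): a world point X has camera coordinates R X + t. Camera axes: x right, y down, z forward; pixel columns grow to the right and rows downward; lengths in m; the calibration is good to about 2 mm. A picture is of the moment at which its call begins: read the wrist's pose just before it. camera_model takes no time and is no camera call; for the wrist camera it gives the pose at the moment of the call.
- manip.hand_in(): hands the job in; it is judged then, once.
The state is a dict: "clock": time; "joint_pos": joint angles; "joint_velocities": joint speeds; "tau": joint torques, N m; "position": TCP position; "ee_rot": TCP orientation; "ft_force": force on the tool from outside, world axes, zero at the start; "torque": the same for the moment, N m; "grip_width": opening from 0.0 (shut) to 1.0 (fully open); "grasp_force": force on a finger pad.
Only numpy, scipy, OpenCV 4.12 (cv2) and the standard library are available. Lean on these libraries where they do the work, as an engineer would, in place of code of your own. Each camera call takes 0.05 s, during which the arm holds its last target. There are 200 camera calls.

## Working session

There is one attempt and no reset: what is moved stays moved. The work goes in short steps, Python scripts to look and compute and a tool call to move; the robot and the scene stay as the last step left them, time stands still between calls to the robot, and variables do not carry over. Pictures are saved under pics/ and viewed, at most 13 in all, crops included, and the job is handed in when it is done.

Besides the shell and the picture viewer there is one more tool, called after "Call:" by a JSON object that holds its "fn" and its "kwargs", one argument or row to a line. play_rows: Moves the arm, as the interface text tells. Its arguments: {"type":"object","properties":{"plan":{"type":"array","items":{"type":"number"}},"squeeze":{"type":"number"}},"required":["plan"]}

```bash
mkdir -p pics; ls; cat > h.py <<'E'
import numpy as np, cv2
from workcell import status, viewer, manip
def snap(n,f):
    im=viewer.camera(n); cv2.imwrite(f,im[:,:,::-1]); return im
def ray(m,u,v):
    K=np.array([[m['fx'],0,m['cx']],[0,m['fy'],m['cy']],[0,0,1]])
    p=cv2.undistortPoints(np.array([[[u,v]]],float),K,np.array(m['D'],float))[0,0]
    R=np.array(m['R']);t=np.array(m['t'])
    return -R.T@t, R.T@np.array([p[0],p[1],1])
def onz(m,u,v,z):
    o,d=ray(m,u,v); return o+d*(z-o[2])/d[2]
def two(m1,p1,m2,p2):
    o1,d1=ray(m1,*p1);o2,d2=ray(m2,*p2)
    s=np.linalg.lstsq(np.c_[d1,-d2],o2-o1,rcond=None)[0]
    a=o1+d1*s[0];b=o2+d2*s[1]; return (a+b)/2,np.linalg.norm(a-b)
def proj(m,X):
    K=np.array([[m['fx'],0,m['cx']],[0,m['fy'],m['cy']],[0,0,1]])
    return cv2.projectPoints(np.array(X,float).reshape(-1,1,3),cv2.Rodrigues(np.array(m['R']))[0],np.array(m['t'],float),K,np.array(m['D'],float))[0].reshape(-1,2)
E
python3 - <<'E'
from h import *
for n in('side','top'):
    im=snap(n,f'pics/{n}0.png'); cv2.imwrite(f'pics/{n}0b.png',cv2.resize(im[:,:,::-1],(800,600),interpolation=cv2.INTER_CUBIC)); m=viewer.camera_model(n); print(n,-np.array(m['R']).T@m['t'],np.array(m['R'])[2],m['fx'])
print(status.get_obs(),manip.tip_extent)
E
```

```text
pics
side [ 0.94154654 -0.6029108   1.05718963] [-0.33061913  0.48973699 -0.80675193] 456.01064747379723
top [ 0.48664038 -0.03928935  0.95279203] [ 0.09154139 -0.01544376 -0.99568151] 354.17746518906847
{'clock': 0.1, 'joint_pos': array([ 1.11641648,  0.3327881 , -0.06465475,  1.46082873,  0.02161694,
        1.34987001, -0.08850213]), 'joint_velocities': array([ 2.34954191e-03,  8.51381957e-04, -7.38759309e-04, -1.12896918e-03,
       -1.43052978e-04,  4.92934127e-05,  7.24870647e-04]), 'tau': array([ 2.24237192e-03, -6.26748705e+01,  4.98012593e-02, -3.92428029e+01,
        1.64901442e-02,  7.00958131e-03, -5.31446290e-05]), 'position': array([ 0.26140175, -0.56738527,  0.24462187]), 'ee_rot': array([ 9.76788387e-01,  2.14205715e-01, -1.68894236e-04, -5.75119040e-04]), 'ft_force': array([-0.55251087, -0.26624536,  1.1102715 ]), 'torque': array([ 0.02441308,  0.02458514, -0.02208864]), 'grasp_force': 0.0, 'grip_width': 0.9984948938695593} 0.014
```

View pics/top0b.png

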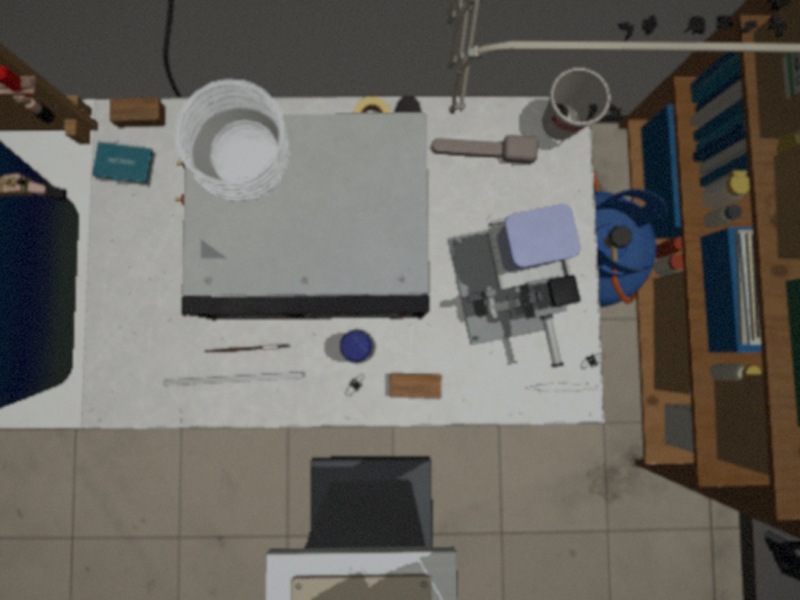

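View pics/side0b.png

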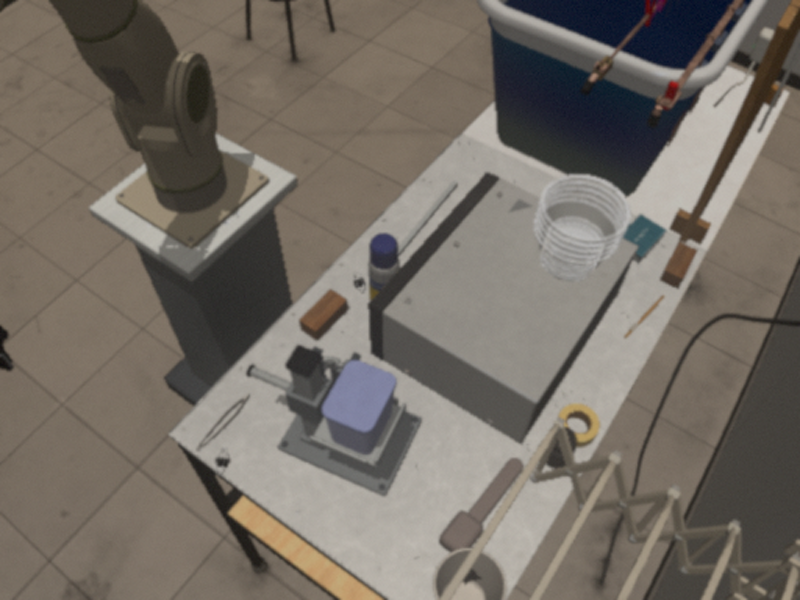

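Top view (800x600): rod from about (164,382) to (304,375), brush (205–290,349), can (356,346), lift mast top (563,290), bar end (558,363), base-plate corners (448,238) and (472,343). Side view: bar end (252,371), mast top (306,358).

```bash
python3 - <<'E'
from h import *
s=512/800
mt,ms=viewer.camera_model('top'),viewer.camera_model('side')
f=lambda m,u,v,z:np.round(onz(m,u*s,v*s,z),4)
print('rod',f(mt,164,382,.005),f(mt,304,375,.005))
print('brush',f(mt,205,349,.005),f(mt,290,346,.005))
print('can',f(mt,356,346,.172)); print('block',f(mt,415,385,.034)); print('clip',f(mt,355,384,.01))
print('plate',f(mt,448,238,.01),f(mt,472,343,.01))
print('mast',f(mt,564,290,.245),f(ms,306,358,.245))
print('barend',two(mt,(558*s,363*s),ms,(252*s,371*s)))
print('box front edge',f(mt,183,315,0.0),f(mt,183,296,.13), two(mt,(428*s,296*s),ms,(383*s,310*s)))
t=cv2.imread('pics/top0.png')
a=cv2.resize(t[120:250,270:390],(720,780)[:2],interpolation=cv2.INTER_CUBIC)
a=cv2.resize(t[130:245,275:390],(400,400),interpolation=cv2.INTER_CUBIC)
sd=cv2.imread('pics/side0.png')[190:320,150:280]
b=cv2.resize(sd,(400,400),interpolation=cv2.INTER_CUBIC)
c=cv2.resize(t[205:260,95:295],(800,200),interpolation=cv2.INTER_CUBIC)
o=np.vstack([np.hstack([a,b]),c]); cv2.imwrite('pics/c1.png',cv2.convertScaleAbs(o,alpha=1.3))
E
```

```text
rod [0.4352 0.3307 0.005 ] [0.4452 0.0937 0.005 ]
brush [0.4904 0.2624 0.005 ] [0.4944 0.1178 0.005 ]
can [ 0.4923 -0.0025  0.172 ]
block [ 0.4285 -0.0928  0.034 ]
clip [0.4296 0.007  0.01  ]
plate [ 0.6785 -0.1546  0.01  ] [ 0.4969 -0.1923  0.01  ]
mast [ 0.5617 -0.2753  0.245 ] [ 0.5638 -0.2731  0.245 ]
barend (array([ 0.46539917, -0.29598882,  0.14359922]), np.float64(0.000795258482398881))
box front edge [0.549  0.3031 0.    ] [0.5689 0.2571 0.13  ] (array([ 0.56466973, -0.10476358,  0.15979479]), np.float64(0.003383935865627136))
```

View pics/c1.png

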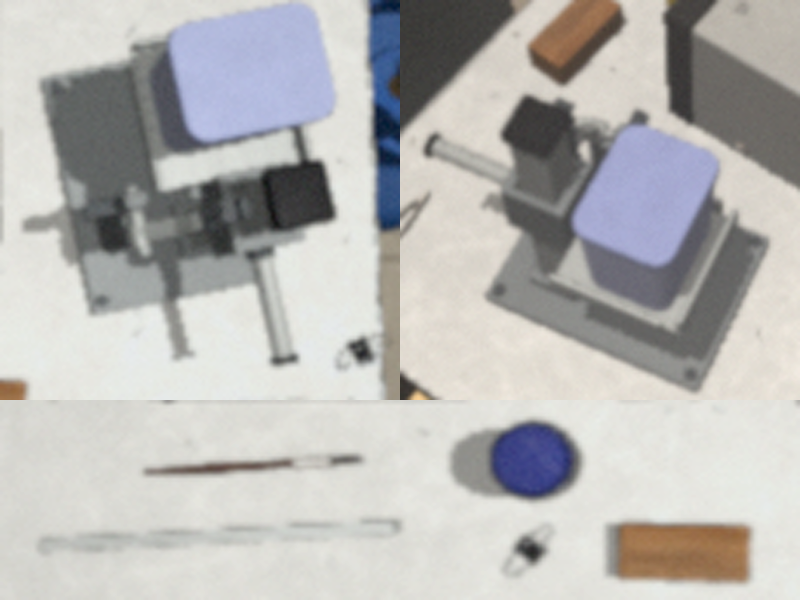

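The crop confirms it: rod whole and clear (50 mm from the brush), lift yaw about 12°, pawl at crop (175,225) on the rack, bar end cap at crop (285,358). I'll grip the rod at its middle.

```bash
cat >> h.py <<'E'
from scipy.spatial.transform import Rotation as Ro
def rel(pos,yaw):
    "shift and turn (deg) in the tool axes to reach pos with the tool down and tool x at world yaw"
    o=status.get_obs(); R=Ro.from_quat(o['ee_rot'])
    T=Ro.from_euler('z',yaw,degrees=True)*Ro.from_quat([1,0,0,0])
    print('at',np.round(o['position'],4),'clock',round(o['clock'],2),'->',np.round((R.inv()*T).as_rotvec(degrees=True),1),np.round(R.inv().apply(np.array(pos)-o['position']),4))
L0=np.array([.5635,-.276,0]); YAW=12.
def lift(x,y,z): return L0+Ro.from_euler('z',YAW,degrees=True).apply([x,y,z])
E
python3 -c "
from h import *
rel([.440,.212,.26],92.4); rel([.440,.212,.05],92.4)"
```

```text
at [ 0.2614 -0.5674  0.2446] clock 0.1 -> [ -0.1  -0.  -67.7] [ 0.4884 -0.6331 -0.0147]
at [ 0.2614 -0.5674  0.2446] clock 0.1 -> [ -0.1  -0.  -67.7] [ 0.4884 -0.6329  0.1953]
```

Call:
{"fn": "play_rows", "kwargs": {
  "plan": [0, 0, -67.7, 0.488, -0.633, -0.015, 0.5, 0, 0, -67.7, 0.488, -0.633, -0.015, 0.5, 0, 0, -67.7, 0.488, -0.633, -0.015, 0.5, 0, 0, -67.7, 0.488, -0.633, -0.015, 0.5, 0, 0, -67.7, 0.488, -0.633, -0.015, 0.5, 0, 0, -67.7, 0.488, -0.633, -0.015, 0.5, 0, 0, -67.7, 0.488, -0.633, -0.015, 0.5, 0, 0, -67.7, 0.488, -0.633, -0.015, 0.5, 0, 0, -67.7, 0.488, -0.633, -0.015, 0.5, 0, 0, -67.7, 0.488, -0.633, -0.015, 0.5, 0, 0, -67.7, 0.488, -0.633, -0.015, 0.5, 0, 0, -67.7, 0.488, -0.633, -0.015, 0.5, 0, 0, -67.7, 0.488, -0.633, -0.015, 0.5, 0, 0, -67.7, 0.488, -0.633, -0.015, 0.5, 0, 0, -67.7, 0.488, -0.633, 0.195, 0.5, 0, 0, -67.7, 0.488, -0.633, 0.195, 0.5, 0, 0, -67.7, 0.488, -0.633, 0.195, 0.5, 0, 0, -67.7, 0.488, -0.633, 0.195, 0.5, 0, 0, -67.7, 0.488, -0.633, 0.195, 0.5]
}}

```text
clock: 2.48
position: [0.4387, 0.21, 0.0489]
ee_rot: [0.692, 0.722, -0.002, -0.001]
ft_force: [-0.2, 0.0, 0.4]
grip_width: 0.504
grasp_force: 0.0
```

```bash
python3 -c "
from h import *
rel([.440,.212,.017],92.4)
im=snap('wrist','pics/w1.png')"
```

```text
at [0.4387 0.21   0.0489] clock 2.48 -> [-0.2  0.1  0. ] [0.002  0.0015 0.0319]
```

View pics/w1.png

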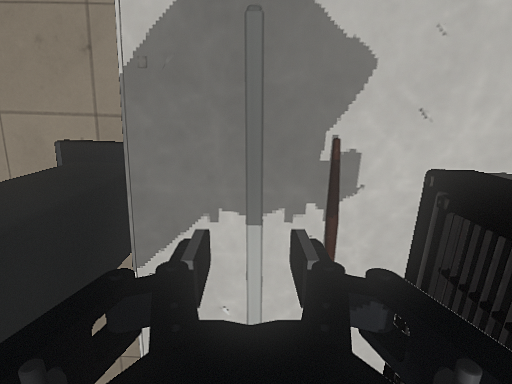

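The rod (column 254) is centred and aligned between the fingers, and the brush (column 335) is clear. Go down and grip.

Call:
{"fn": "play_rows", "kwargs": {
  "plan": [0, 0, 0, 0.002, 0.001, 0.032, 0.5, 0, 0, 0, 0.002, 0.001, 0.032, 0.5, 0, 0, 0, 0.002, 0.001, 0.032, 0.5, 0, 0, 0, 0.002, 0.001, 0.032, 0, 0, 0, 0, 0.002, 0.001, 0.032, 0, 0, 0, 0, 0.002, 0.001, 0.032, 0, 0, 0, 0, 0.002, 0.001, 0.032, 0, 0, 0, 0, 0.002, 0.001, 0.032, 0, 0, 0, 0, 0.002, 0.001, 0.032, 0, 0, 0, 0, 0.002, 0.001, -0.02, 0, 0, 0, 0, 0.002, 0.001, -0.07, 0, 0, 0, 0, 0.002, 0.001, -0.12, 0, 0, 0, 0, 0.002, 0.001, -0.18, 0, 0, 0, 0, 0.002, 0.001, -0.24, 0, 0, 0, 0, 0.002, 0.001, -0.24, 0, 0, 0, 0, 0.002, 0.001, -0.24, 0],
  "squeeze": 100
}}

```text
clock: 4.53
position: [0.4405, 0.2132, 0.2898]
ee_rot: [0.692, 0.722, -0.0, 0.0]
ft_force: [0.1, 0.4, -1.1]
grip_width: 0.062
grasp_force: 98.9
```

```bash
python3 -c "
from h import *
print(lift(-.13,.0526,.136),lift(-.13,.0526,.28))
rel(lift(-.20,.0526,.28),12); rel(lift(-.20,.0526,.17),12)
m=viewer.camera_model('wrist');o=status.get_obs()
im=snap('wrist','pics/w2.png')"
```

```text
[ 0.42540466 -0.25157796  0.136     ] [ 0.42540466 -0.25157796  0.28      ]
at [0.4405 0.2132 0.2898] clock 4.53 -> [ 0.   0.  80.4] [-0.4754 -0.1038  0.0102]
at [0.4405 0.2132 0.2898] clock 4.53 -> [ 0.   0.  80.4] [-0.4753 -0.1038  0.1202]
```

View pics/w2.png

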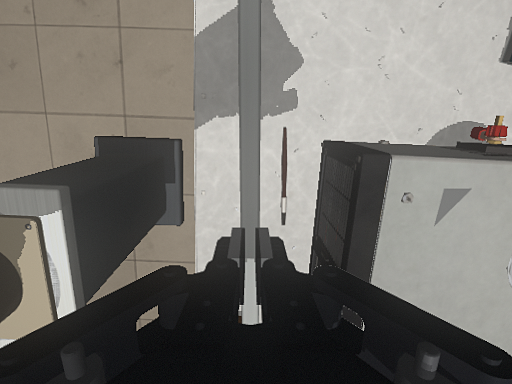

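Rod held firmly at its middle (image column 250), level. Carry it over to in front of the pawl.

```bash
python3 -c "
from h import *
rel(lift(-.155,.0526,.29),12)"
```

```text
at [0.4403 0.2131 0.2892] clock 4.58 -> [-0.   0.1 80.4] [-4.678e-01 -5.920e-02 -3.000e-04]
```

Call:
{"fn": "play_rows", "kwargs": {
  "plan": [0, 0, 80.4, -0.468, -0.059, 0, 0, 0, 0, 80.4, -0.468, -0.059, 0, 0, 0, 0, 80.4, -0.468, -0.059, 0, 0, 0, 0, 80.4, -0.468, -0.059, 0, 0, 0, 0, 80.4, -0.468, -0.059, 0, 0, 0, 0, 80.4, -0.468, -0.059, 0, 0, 0, 0, 80.4, -0.468, -0.059, 0, 0, 0, 0, 80.4, -0.468, -0.059, 0, 0, 0, 0, 80.4, -0.468, -0.059, 0, 0, 0, 0, 80.4, -0.468, -0.059, 0, 0, 0, 0, 80.4, -0.468, -0.059, 0, 0, 0, 0, 80.4, -0.468, -0.059, 0, 0, 0, 0, 80.4, -0.468, -0.059, 0, 0, 0, 0, 80.4, -0.468, -0.059, 0, 0, 0, 0, 80.4, -0.468, -0.059, 0, 0]
}}

```text
clock: 6.45
position: [0.4018, -0.2565, 0.2904]
ee_rot: [0.994, 0.105, 0.0, 0.0]
ft_force: [0.0, -0.3, -1.1]
grip_width: 0.068
grasp_force: 98.8
```

```bash
python3 - <<'E'
from h import *
rel(lift(-.155,.0526,.136),12)
m=viewer.camera_model('wrist')
im=snap('wrist','pics/w3.png')
names={'pivot':(-.008,.0726,.125),'nose':(-.006,.0376,.155),'brtop':(-.005,.065,.117),'brtopL':(-.005,.081,.117),'masttop':(0,0,.245),'bar':(-.103,0,.144)}
for k,v in names.items(): print(k,np.round(proj(m,lift(*v))[0]))
o=status.get_obs();R=Ro.from_quat(o['ee_rot'])
print('rodend',proj(m,o['position']+R.apply([.12,0,.011])))
E
```

```text
at [ 0.4018 -0.2565  0.2904] clock 6.45 -> [ 0. -0.  0.] [-0.0009  0.      0.1544]
pivot [228.  25.]
nose [268.  11.]
brtop [237.  24.]
brtopL [220.  24.]
masttop [351. -60.]
bar [306. 131.]
rodend [[249.72188034 -16.80239572]]
```

View pics/w3.png

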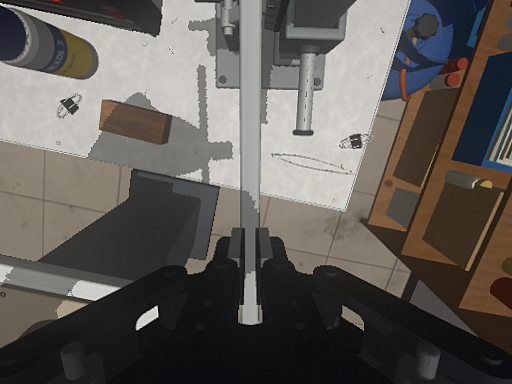

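Predicted bar end (306,131) matches the one seen, (304,132); the barrel is at about (228,28) as predicted. Lower in front of the pawl.

Call:
{"fn": "play_rows", "kwargs": {
  "plan": [0, 0, 0, -0.001, 0, 0.06, 0, 0, 0, 0, -0.001, 0, 0.12, 0, 0, 0, 0, -0.001, 0, 0.158, 0, 0, 0, 0, -0.001, 0, 0.158, 0, 0, 0, 0, -0.001, 0, 0.158, 0]
}}

```text
clock: 7.12
position: [0.4018, -0.2572, 0.134]
ee_rot: [0.994, 0.105, 0.001, 0.001]
ft_force: [0.7, -0.4, -1.2]
grip_width: 0.064
grasp_force: 98.8
```

```bash
python3 - <<'E'
from h import *
rel(lift(-.108,.0526,.132),12)
m=viewer.camera_model('wrist'); o=status.get_obs()
w=snap('wrist','pics/w4.png'); ms=viewer.camera_model('side'); s=snap('side','pics/s4.png')
t=snap('top','pics/t4.png');mt=viewer.camera_model('top')
R=Ro.from_quat(o['ee_rot'])
P={'rodend':o['position']+R.apply([.12,0,.011]),'pivot':lift(-.008,.0726,.125),'nose':lift(-.006,.0376,.155),'pivc':lift(0,.0726,.132)}
for k,p in P.items(): print(k,*[np.round(proj(c,p)[0],1) for c in(m,ms,mt)])
a=cv2.resize(w[0:150,170:320],(400,400),interpolation=cv2.INTER_CUBIC)
u=np.int32(proj(ms,P['pivot'])[0]);b=cv2.resize(s[u[1]-40:u[1]+40,u[0]-40:u[0]+40],(400,400),interpolation=cv2.INTER_CUBIC)
cv2.imwrite('pics/c4.png',cv2.convertScaleAbs(np.hstack([a,b])[:,:,::-1],alpha=1.4))
print(u)
E
```

```text
at [ 0.4018 -0.2572  0.134 ] clock 7.12 -> [ 0.1 -0.1  0. ] [ 0.0463 -0.0006  0.0021]
rodend [249.6 -16.9] [197.4 234.2] [326.6 209.3]
pivot [198.6 -91.5] [211.2 230.7] [315.7 200.2]
nose [ 297.6 -165.5] [204.2 236.4] [333.  195.2]
pivc [ 194.8 -128.7] [214.  230.4] [315.5 196.7]
[211 230]
```

View pics/c4.png

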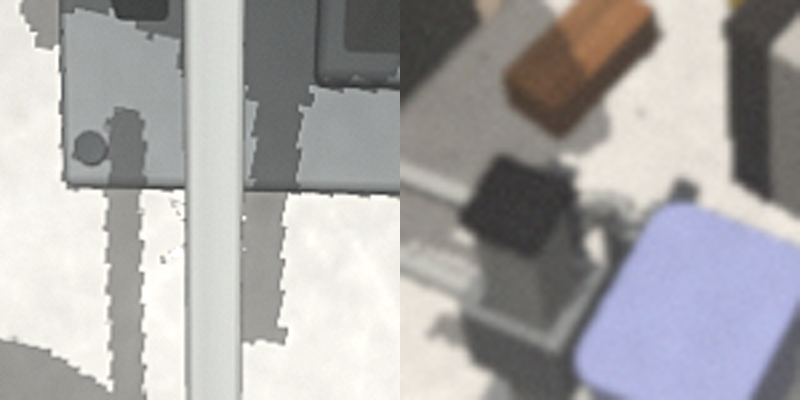

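The wrist crop shows the plate's front-left corner at crop (65,187), a bolt at (90,147); the side crop shows mast and box hiding the pawl. Check the lift's position with that corner, close up.

```bash
python3 - <<'E'
from h import *
m=viewer.camera_model('wrist'); k=.375
inv=lambda p:Ro.from_euler('z',-YAW,degrees=True).apply(p-L0).round(4)
print(inv(onz(m,170+65*k,187*k,.01)), inv(onz(m,170+400*k,193*k,.01)), inv(onz(m,170+62*k,60*k,.01)))
print('rod axis in lift', inv(onz(m,170+213*k,200*k,.123)),inv(onz(m,170+214*k,20*k,.123)))
E
```

```text
[-0.0528  0.0969  0.01  ] [-0.0544 -0.0065  0.01  ] [-0.0173  0.0963  0.01  ]
rod axis in lift [-0.0713  0.0517  0.123 ] [-0.0436  0.0516  0.123 ]
```

Corner is within 3 mm of the model; the lateral fit is good. Advance the rod under the pawl.

Call:
{"fn": "play_rows", "kwargs": {
  "plan": [0, 0, 0, 0.012, 0, 0.002, 0, 0, 0, 0, 0.024, 0, 0.002, 0, 0, 0, 0, 0.036, 0, 0.002, 0, 0, 0, 0, 0.045, 0, 0.002, 0, 0, 0, 0, 0.045, 0, 0.002, 0, 0, 0, 0, 0.045, 0, 0.002, 0]
}}

```text
clock: 8.02
position: [0.4445, -0.2474, 0.1302]
ee_rot: [0.994, 0.105, -0.0, -0.0]
ft_force: [-0.1, 0.2, -1.1]
grip_width: 0.066
grasp_force: 98.8
```

No contact on entry. Swing the rod up and over in the arc, then lift off and withdraw.

Call:
{"fn": "play_rows", "kwargs": {
  "plan": [0, 0, 0, 0, 0.0015, -0.01, 0, 0, 0, 0, 0, 0.0025, -0.017, 0, 0, 0, 0, 0, 0.0025, -0.023, 0, 0, 0, 0, 0, -0.0015, -0.0285, 0, 0, 0, 0, 0, -0.0075, -0.033, 0, 0, 0, 0, 0, -0.0145, -0.036, 0, 0, 0, 0, 0, -0.0215, -0.037, 0, 0, 0, 0, 0, -0.0285, -0.036, 0, 0, 0, 0, 0, -0.0355, -0.033, 0, 0, 0, 0, 0, -0.0355, -0.033, 0, 0, 0, 0, 0, -0.0355, -0.033, 0, 0, 0, 0, 0, -0.0315, -0.042, 0, 0, 0, 0, -0.02, -0.0315, -0.045, 0, 0, 0, 0, -0.05, -0.0315, -0.06, 0, 0, 0, 0, -0.07, -0.0315, -0.1, 0, 0, 0, 0, -0.07, -0.0315, -0.15, 0, 0, 0, 0, -0.07, -0.0315, -0.15, 0]
}}

```text
clock: 10.15
position: [0.3712, -0.2321, 0.2844]
ee_rot: [0.994, 0.105, 0.002, 0.002]
ft_force: [-0.1, -0.5, -2.3]
grip_width: 0.06
grasp_force: 98.9
```

```bash
python3 - <<'E'
from h import *
rel([.40,-.04,.28],92)
t=snap('top','pics/t5.png');w=snap('wrist','pics/w5.png');mt=viewer.camera_model('top');mw=viewer.camera_model('wrist')
a=cv2.resize(t[130:245,275:390],(400,400),interpolation=cv2.INTER_CUBIC)
b=cv2.resize(w[0:150,170:320],(400,400),interpolation=cv2.INTER_CUBIC)
cv2.imwrite('pics/c5.png',cv2.convertScaleAbs(np.hstack([a,b])[:,:,::-1],alpha=1.4))
for n,p in {'pivot':(0,.0726,.13),'nose thrown':(0,.108,.155),'nose engaged':(0,.038,.155)}.items():
    q=proj(mt,lift(*p))[0];r=proj(mw,lift(*p))[0]; print(n,(q-[275,130])*400/115,(r-[170,0])/.375)
E
```

```text
at [ 0.3712 -0.2321  0.2844] clock 10.15 -> [  0.4   0.  -80. ] [ 0.0682 -0.1819  0.0037]
pivot [140.2114115  232.12173135] [248.16018219 -63.67435511]
nose thrown [ 95.15652677 240.86606984] [ 128.70831328 -104.00481662]
nose engaged [199.09233413 217.82502279] [ 372.53416932 -102.98050176]
```

View pics/c5.png

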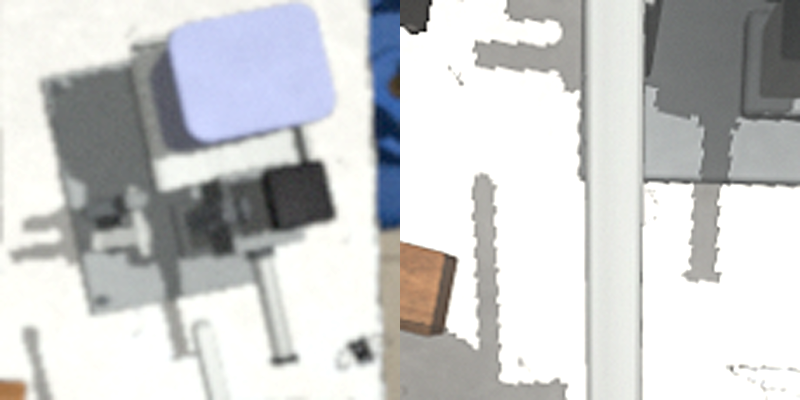

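The pawl now lies left of the barrel (crop (95,240), as predicted for thrown back), and the rod is clear. Return the rod to its free spot on the worktop.

```bash
python3 -c "
from h import *
rel([.43,0,.29],52);rel([.440,.212,.26],92.4);rel([.440,.212,.017],92.4)"
```

```text
at [ 0.3698 -0.2313  0.2806] clock 10.25 -> [  0.  -0. -40.] [ 0.1071 -0.2137 -0.0095]
at [ 0.3698 -0.2313  0.2806] clock 10.25 -> [  0.    0.  -80.4] [ 0.1611 -0.4189  0.0204]
at [ 0.3698 -0.2313  0.2806] clock 10.25 -> [  0.    0.  -80.4] [ 0.161  -0.4191  0.2634]
```

Call:
{"fn": "play_rows", "kwargs": {
  "plan": [0, 0, -40, 0.107, -0.214, -0.01, 0, 0, 0, -40, 0.107, -0.214, -0.01, 0, 0, 0, -40, 0.107, -0.214, -0.01, 0, 0, 0, -40, 0.107, -0.214, -0.01, 0, 0, 0, -80.4, 0.161, -0.419, 0.02, 0, 0, 0, -80.4, 0.161, -0.419, 0.02, 0, 0, 0, -80.4, 0.161, -0.419, 0.02, 0, 0, 0, -80.4, 0.161, -0.419, 0.02, 0, 0, 0, -80.4, 0.161, -0.419, 0.02, 0, 0, 0, -80.4, 0.161, -0.419, 0.02, 0, 0, 0, -80.4, 0.161, -0.419, 0.02, 0, 0, 0, -80.4, 0.161, -0.419, 0.08, 0, 0, 0, -80.4, 0.161, -0.419, 0.14, 0, 0, 0, -80.4, 0.161, -0.419, 0.2, 0, 0, 0, -80.4, 0.161, -0.419, 0.23, 0, 0, 0, -80.4, 0.161, -0.419, 0.23, 0]
}}

```text
clock: 12.25
position: [0.4388, 0.2107, 0.0488]
ee_rot: [0.693, 0.721, -0.002, -0.001]
ft_force: [-0.9, -0.7, -0.3]
grip_width: 0.065
grasp_force: 98.9
```

```bash
python3 -c "
from h import *
rel([.440,.212,.018],92.4)"
```

```text
at [0.4388 0.2107 0.0488] clock 12.25 -> [-0.2  0.1 -0.1] [0.0012 0.0014 0.0308]
```

Call:
{"fn": "play_rows", "kwargs": {
  "plan": [0, 0, 0, 0.001, 0.001, 0.015, 0, 0, 0, 0, 0.001, 0.001, 0.025, 0, 0, 0, 0, 0.001, 0.001, 0.031, 0, 0, 0, 0, 0.001, 0.001, 0.031, 0, 0, 0, 0, 0.001, 0.001, 0.031, 0.15, 0, 0, 0, 0.001, 0.001, 0.031, 0.4, 0, 0, 0, 0.001, 0.001, 0.031, 0.5, 0, 0, 0, 0.001, 0.001, 0.031, 0.5, 0, 0, 0, 0.001, 0.001, -0.02, 0.5, 0, 0, 0, 0.001, 0.001, -0.08, 0.5, 0, 0, 0, 0.001, 0.001, -0.14, 0.5, 0, 0, 0, 0.001, 0.001, -0.24, 0.5, 0, 0, 0, 0.001, 0.001, -0.24, 0.5, 0, 0, 0, 0.001, 0.001, -0.24, 0.5]
}}

```text
clock: 14.0
position: [0.4418, 0.2139, 0.2928]
ee_rot: [0.692, 0.722, 0.002, 0.002]
ft_force: [0.0, -0.9, 0.0]
grip_width: 0.498
grasp_force: 0.0
```

```bash
python3 - <<'E'
from h import *
w=snap('wrist','pics/w6.png');m=viewer.camera_model('wrist')
g=cv2.cvtColor(w,cv2.COLOR_RGB2GRAY)
print('bar h check via side/top only');o=status.get_obs();print(o['position'],o['grip_width'])
rel(lift(-.085,-.001,.29),11.5)
rel(lift(-.085,-.001,.19),11.5)
cv2.imwrite('pics/c6.png',w[:,:,::-1])
E
```

```text
bar h check via side/top only
[0.44116839 0.21335542 0.2909868 ] 0.49956604627343704
at [0.4412 0.2134 0.291 ] clock 14.05 -> [ 0.1 -0.1 80.9] [-0.5092  0.0179  0.0012]
at [0.4412 0.2134 0.291 ] clock 14.05 -> [ 0.1 -0.1 80.9] [-0.5092  0.0177  0.1012]
```

View pics/c6.png

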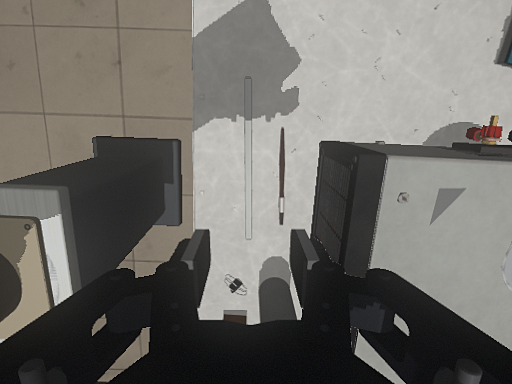

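The rod lies flat in its spot (column 248, rows 77–240), brush untouched. On to the hand bar.

Call:
{"fn": "play_rows", "kwargs": {
  "plan": [0, 0, 80.9, -0.509, 0.018, 0.001, 0.6, 0, 0, 80.9, -0.509, 0.018, 0.001, 0.6, 0, 0, 80.9, -0.509, 0.018, 0.001, 0.6, 0, 0, 80.9, -0.509, 0.018, 0.001, 0.6, 0, 0, 80.9, -0.509, 0.018, 0.001, 0.6, 0, 0, 80.9, -0.509, 0.018, 0.001, 0.6, 0, 0, 80.9, -0.509, 0.018, 0.001, 0.6, 0, 0, 80.9, -0.509, 0.018, 0.001, 0.6, 0, 0, 80.9, -0.509, 0.018, 0.001, 0.6, 0, 0, 80.9, -0.509, 0.018, 0.001, 0.6, 0, 0, 80.9, -0.509, 0.018, 0.001, 0.6, 0, 0, 80.9, -0.509, 0.018, 0.001, 0.6, 0, 0, 80.9, -0.509, 0.018, 0.001, 0.6, 0, 0, 80.9, -0.509, 0.018, 0.05, 0.6, 0, 0, 80.9, -0.509, 0.018, 0.1, 0.6, 0, 0, 80.9, -0.509, 0.018, 0.1, 0.6, 0, 0, 80.9, -0.509, 0.018, 0.1, 0.6]
}}

```text
clock: 16.18
position: [0.4814, -0.2947, 0.1924]
ee_rot: [0.995, 0.101, 0.001, 0.001]
ft_force: [0.0, -0.2, 1.1]
grip_width: 0.599
grasp_force: 0.0
```

```bash
python3 - <<'E'
from h import *
rel(lift(-.083,-.001,.139),11.5)
m=viewer.camera_model('wrist');w=snap('wrist','pics/w7.png')
for n,p in {'bar':(-.083,0,.144),'cap':(-.103,0,.144),'root':(-.026,0,.144)}.items(): print(n,proj(m,lift(*p))[0].round())
E
```

```text
at [ 0.4814 -0.2947  0.1924] clock 16.18 -> [ 0.1 -0.1  0.1] [ 0.0011 -0.0003  0.0534]
bar [248. 217.]
cap [248. 245.]
root [247. 127.]
```

View pics/w7.png

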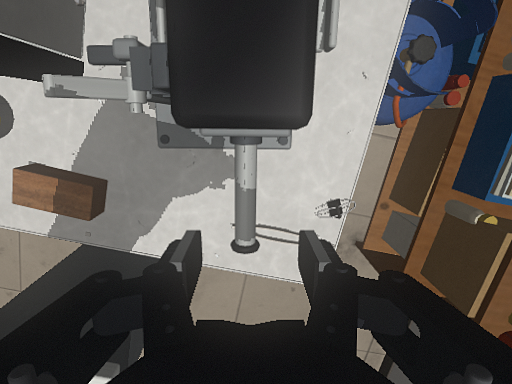

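The pawl is plainly thrown back (left, (45–130,85)); the bar's cap is at (244,246), within 2 mm of the prediction (248,245). Descend and grip the bar.

Call:
{"fn": "play_rows", "kwargs": {
  "plan": [0, 0, 0, 0.001, -0.002, 0.03, 0.6, 0, 0, 0, 0.001, -0.002, 0.053, 0.6, 0, 0, 0, 0.001, -0.002, 0.053, 0.6, 0, 0, 0, 0.001, -0.002, 0.053, 0, 0, 0, 0, 0.001, -0.002, 0.053, 0, 0, 0, 0, 0.001, -0.002, 0.053, 0, 0, 0, 0, 0.001, -0.002, 0.053, 0, 0, 0, 0, 0.001, -0.002, 0.053, 0],
  "squeeze": 60
}}

```text
clock: 17.23
position: [0.4815, -0.2915, 0.1384]
ee_rot: [0.995, 0.101, 0.0, -0.0]
ft_force: [-2.2, 5.1, 4.8]
grip_width: 0.141
grasp_force: 58.4
```

Call:
{"fn": "play_rows", "kwargs": {
  "plan": [0, 0, 0, 0, 0, 0.005, 0, 0, 0, 0, 0, 0, 0.011, 0, 0, 0, 0, 0, 0, 0.017, 0, 0, 0, 0, 0, 0, 0.023, 0, 0, 0, 0, 0, 0, 0.029, 0, 0, 0, 0, 0, 0, 0.035, 0, 0, 0, 0, 0, 0, 0.041, 0, 0, 0, 0, 0, 0, 0.047, 0, 0, 0, 0, 0, 0, 0.053, 0, 0, 0, 0, 0, 0, 0.059, 0, 0, 0, 0, 0, 0, 0.065, 0, 0, 0, 0, 0, 0, 0.071, 0, 0, 0, 0, 0, 0, 0.076, 0, 0, 0, 0, 0, 0, 0.08, 0, 0, 0, 0, 0, 0, 0.08, 0, 0, 0, 0, 0, 0, 0.08, 0]
}}

```text
clock: 19.23
position: [0.4816, -0.2915, 0.0583]
ee_rot: [0.995, 0.101, 0.0, -0.0]
ft_force: [-3.2, 6.0, 5.4]
grip_width: 0.143
grasp_force: 58.7
```

Force is still low, so it is not yet at the stop. Creep down until the force rises.

Call:
{"fn": "play_rows", "kwargs": {
  "plan": [0, 0, 0, 0, 0, 0.001, 0, 0, 0, 0, 0, 0, 0.002, 0, 0, 0, 0, 0, 0, 0.003, 0, 0, 0, 0, 0, 0, 0.003, 0]
}}

```text
clock: 19.73
position: [0.4817, -0.2916, 0.0579]
ee_rot: [0.995, 0.101, -0.0, 0.0]
ft_force: [-15.1, 11.2, 36.4]
grip_width: 0.138
grasp_force: 61.9
```

Hard stop reached. Relax, release and rise straight up.

Call:
{"fn": "play_rows", "kwargs": {
  "plan": [0, 0, 0, 0, 0, -0.002, 0, 0, 0, 0, 0, 0, -0.002, 0.3, 0, 0, 0, 0, 0, -0.002, 0.6, 0, 0, 0, 0, 0, -0.002, 0.6, 0, 0, 0, 0, 0, -0.05, 0.6, 0, 0, 0, 0, 0, -0.11, 0.6, 0, 0, 0, 0, 0, -0.17, 0.6, 0, 0, 0, 0, 0, -0.2, 0.6, 0, 0, 0, 0, 0, -0.2, 0.6]
}}

```text
clock: 20.85
position: [0.4821, -0.2929, 0.2569]
ee_rot: [0.995, 0.1, 0.002, 0.002]
ft_force: [-0.3, 0.3, -0.9]
grip_width: 0.6
grasp_force: 0.0
```

```bash
python3 - <<'E'
from h import *
m=viewer.camera_model('wrist');w=snap('wrist','pics/w8.png');s=snap('side','pics/s8.png');ms=viewer.camera_model('side')
for h in(0,.01,.02): print(h,[proj(m,lift(-.103,y,.06+h))[0].round(1) for y in(.01,-.01)],(proj(ms,lift(-.103,0,.06+h))[0]-[110,180])*4)
a=cv2.resize(s[180:280,110:210],(400,400),interpolation=cv2.INTER_CUBIC)
b=cv2.resize(w[:300,100:400],(400,400),interpolation=cv2.INTER_CUBIC)
cv2.imwrite('pics/c8.png',np.hstack([a,b])[:,:,::-1])
E
```

```text
0 [array([240.9, 190.9]), array([258. , 190.8])] [222.010938   297.26626594]
0.01 [array([240.7, 193.1]), array([258.3, 193. ])] [219.44237178 289.5621609 ]
0.02 [array([240.5, 195.5]), array([258.6, 195.3])] [216.83751748 281.74205458]
```

View pics/c8.png

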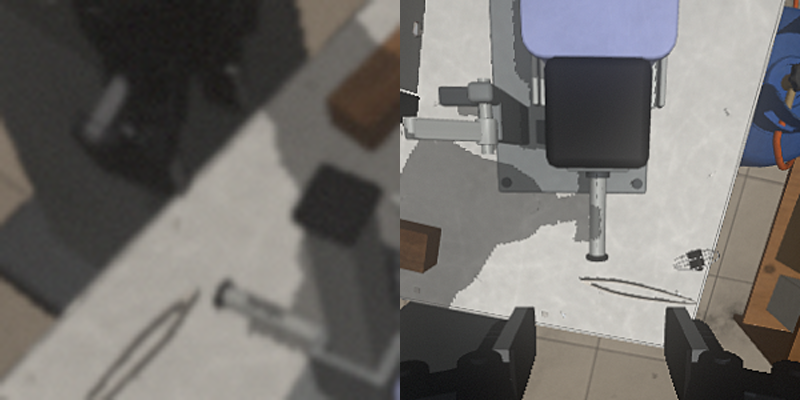

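Side crop: the cap is at (224,292), close to the prediction for fully down. The stop also gave 36 N over less than 0.5 mm. The pawl is still thrown back to the left, and the tweezers, clip and block have not moved. Handing in.

```bash
python3 -c "
from h import *
print(manip.hand_in())"
```

```text
the job is handed in; nothing more can be done
None
```

I threw the pawl back with the rod, laid the rod flat on the worktop, lowered the lift to its stop and handed the job in at about 21 s; no verdict came back. The camera check of the lowered height is only good to a few millimetres, so that it is fully down rests mainly on the hard stop I felt (36 N over less than 0.5 mm).

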